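Swing out the leg of a folding shelf riser

ROBOT

A 6-joint arm with a two-finger parallel gripper is mounted at the origin on the work surface. World frame = base frame: x ahead of the robot, y to its left, z up, the work surface at z = 0. Lengths are in mm, angles in rad, forces in N, time in s.
With the tool pointing down it reaches from about 350 to 875 mm from the base axis. Payload 4.2 kg.
Tool frame: the origin (TCP) lies between the finger pads; the fingertips stand 25 mm ahead of it and the grasp point (between the pads) lies 6 mm ahead of it; z points along the fingers, y is the line along which they close (so a half turn about z gives the same grasp; the last joint's range is limited). The gripper opens to 85 mm and grips with 20 to 120 N. Pads are 22 mm wide; open, the fingers measure 114 mm over their backs; the gripper's body (76 mm by 85 mm) begins 54 mm behind the grasp point. The pads swing forward as they close: fully open they stand 13 mm farther back than shut.
Start: joints at [-0.933, 0.385, 0.008, 0, -1.194, -0.259], TCP at [231.142, -580.666, 256.312] pointing down, gripper open.
Joint ranges: [-3.14, 3.14], [-1.21, 2.06], [-1.07, 1.41], [-3.16, 2.05], [-2.99, -0.16], [-3.1, 3.1]. Speed limits (rad/s): [2.79, 2.79, 3.14, 3.14, 3.14, 3.14].

INTERFACE

Orientations are given as a unit quaternion [x, y, z, w].
In Python, from bench import read_state, get_image, job_done gives the robot as it stands.
- The arm moves only by the tool play_rows, never from a script. Its argument "series" is a list of rows, each a list of 6 numbers: the shift along the world's x, y, z in mm, then the turn, a rotation vector about the world's x, y, z in units of 6 degrees (1.0 is 6 degrees). A call has 1 to 20 rows; each row shifts and turns the commanded pose from where the row before left it; what a row does not reach is not made up. A row lasts 1/12 s, in which the tool goes at most 41.7 mm and 7.16 degrees, less where a joint would pass 70% of its speed; a pose out of reach is approached as far as the arm can. A call is refused whole if a number of a shift passes 41.7 or a number of a turn 1, either way. A call with a gripper value outside its range is refused whole. "gripper" is the opening, from 0 (shut) to 1 (fully open), set as the call begins (left out, the last holds). The fingers move at their own pace and stop on an object; the grip force is fixed at half the most. Time passes only in rows, so rows that do not move let the fingers close. It gives the time, the measured TCP pose, the force, the opening and the grip force at its end, in the units of the state.
- read_state(): the state, without advancing time (a new reading comes with each control period).
- get_image(name): name is "side" or "top" or "wrist"; returns a dict with "image" (480x640x3 uint8, red, green, blue), "fx", "fy", "cx", "cy" (pixels), "eye" and "rotation" of the camera in the world. Camera axes: x right, y down, z forward; pixel columns grow to the right and rows downward; lengths in mm; the calibration is good to about 2 mm. A picture is of the moment at which its call begins. There is no depth.
- job_done(): hands the job in; it is judged then, once.
The state is a dict: "clock": time; "joints": joint angles; "joint_vel": joint speeds; "joint_efforts": joint torques, N m; "position": TCP position; "ee_rot": TCP orientation; "contact_force": force on the tool from outside, world axes, zero at the start; "wrist_torque": the same for the moment, N m; "gripper_width": finger opening in mm; "grasp_force": force on a finger pad.
Only numpy, scipy, OpenCV 4.12 (cv2) and the standard library are available. Lean on these libraries where they do the work, as an engineer would, in place of code of your own. Each camera call takes 0.05 s, during which the arm holds its last target. There are 200 camera calls.

TASK

Two folding shelf risers lie face down on the packing bench, each with one U-shaped leg already out and one still folded flat. On the wider riser, swing the folded leg up and out until it seats fully home against its stop, then let go of it. Leave the narrower riser's folded leg as it is.

Things in the scene. Friction and masses are not known exactly. Their poses are not given: they have to be found in the camera images.
- wide_riser: Wider riser: brown board 300 (x) by 220 mm (y), face down, fixed. Origin: centre of its underside on the bench, z up; upper face at 16 mm. Folded leg's hinge line along y at x -125, z 45 mm, at the robot's end; brackets to 52 mm high, 89 mm either side. Far leg already out: hinge x +125, leans outward, bar 158 mm high. A loose rubber foot 18 mm high lies near x +100.
- wide_leg (a joint): Angle of the wider riser's folded leg, rad. 0: flat over the board, pointing to riser +x; 1.571: upright; 1.745: end stop, leaning 10 degrees out to -x. Starts at 0 to 0.3. The hinge is stiff and sprung: the leg stays where it is left up to about 1.3; from about 1.5 on the spring draws it home and holds it at the stop. Swinging it takes 1 to 2 N at the bar.
- wide_bar (a point): Middle of that leg's cross bar, 115 mm from the hinge line. U of 10 mm steel rod, side rods 160 mm apart; the bar runs along riser y, in a black rubber sleeve 16 mm thick, 136 mm long, free all round to pinch from above. Flat, its centre is 45 mm above the bench, 29 mm above the board. Site turns with the leg: x from hinge to bar, y along the bar.
- narrow_bar (a point): Middle of the cross bar of the folded leg of the narrower riser, which is like the other but only 130 mm wide, its leg 80 mm between the side rods. Leave it where it is.

How it is judged:
By the outcome, as a careful person would: the job done as asked, in the order asked, and still so for the second after the job is handed in, with the robot touching nothing.
It also fails if it takes over 32 s, if anything falls off the work surface, if the arm or the gripper's body presses on something with over 40 N, if the wrist force passes 120 N, or if a joint passes its speed limit or range.

## Working session

There is one attempt and no reset: what is moved stays moved. The work goes in short steps, Python scripts to look and compute and a tool call to move; the robot and the scene stay as the last step left them, time stands still between calls to the robot, and variables do not carry over. Pictures are saved under pics/ and viewed, at most 10 in all, crops included, and the job is handed in when it is done.

Besides the shell and the picture viewer there is one more tool, called after "Call:" as name([rows], argument=value, ...), one row to a line, values as JSON. play_rows: Moves the arm, as the interface text tells. Its arguments: {"type":"object","properties":{"series":{"type":"array","items":{"type":"array","items":{"type":"number"}}},"gripper":{"type":"number"}},"required":["series"]}

```bash
mkdir -p pics; cat > h.py <<'E'
import numpy as np, cv2, json
from bench import read_state, get_image, job_done
def snap(name, fn):
    d=get_image(name); cv2.imwrite('pics/'+fn+'.png', cv2.cvtColor(d['image'],cv2.COLOR_RGB2BGR))
    json.dump({k:np.array(d[k]).tolist() for k in('fx','fy','cx','cy','eye','rotation')},open('pics/'+fn+'.json','w'))
def ray(fn,u,v,z):
    d=json.load(open('pics/'+fn+'.json')); R=np.array(d['rotation']); e=np.array(d['eye'])
    r=R@np.array([(u-d['cx'])/d['fx'],(v-d['cy'])/d['fy'],1]); return e+r*(z-e[2])/r[2]
E
python3 -c "
from h import *
snap('top','top1');snap('side','side1')
s=read_state();print(s)
print(json.load(open('pics/top1.json')))"
```

```text
{'clock': 0.1, 'joints': array([-9.33402531e-01,  3.85486857e-01,  6.72195628e-03, -4.20076197e-04,
       -1.19401177e+00, -2.58588829e-01]), 'joint_vel': array([-0.0009536 , -0.00284583,  0.00283791,  0.00125754, -0.00057965,
       -0.00067341]), 'joint_efforts': array([ 2.32318635e-04, -3.93318629e+01,  1.88928723e+01,  4.19795439e+00,
       -2.60478249e-03,  9.11639916e-06]), 'position': array([ 230.95411047, -580.23504363,  255.31293663]), 'ee_rot': array([-1.88195913e-01,  9.82130989e-01,  9.77023386e-04, -2.52935587e-04]), 'contact_force': array([-0.4123403 ,  1.01708091, -0.96113656]), 'wrist_torque': array([-0.03456397,  0.0130611 ,  0.0001165 ]), 'grasp_force': 0.0, 'gripper_width': 85.5390649166331}
{'fx': 585.3653327273462, 'fy': 585.3653327273462, 'cx': 318.8484401722698, 'cy': 239.76680384694504, 'eye': [403.3262466694844, 4.5689319684464875, 1055.587972023844], 'rotation': [0.7078470939861942, -0.702836291933892, 0.05781977148074352, -0.040379602546726005]}
```

View pics/top1.png

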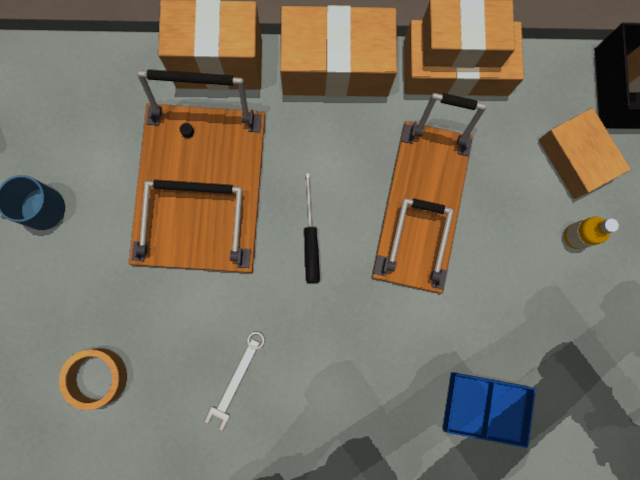

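View pics/side1.png

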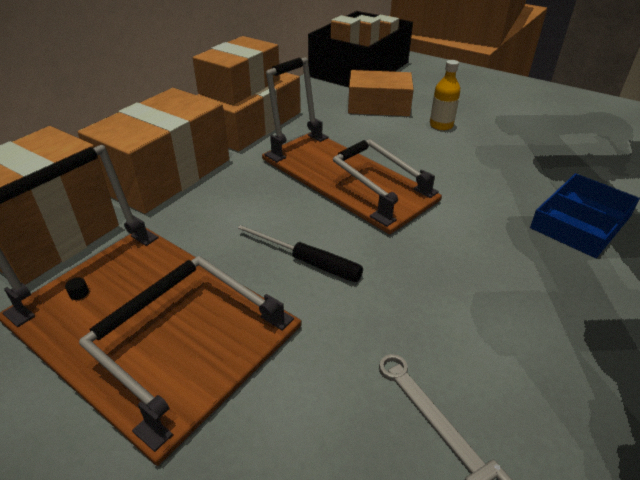

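The top view shows the wide riser at the left: corners near (147,105), (265,111), (252,272) and (131,266), folded bar from (153,185) to (238,189). In the side view the sleeve runs from (95,331) to (193,266).

```bash
sed -i "s/R=np.array(d\['rotation'\])/R=Rotation.from_quat(d['rotation']).as_matrix()/; 1a from scipy.spatial.transform import Rotation" h.py
cat >> h.py <<'E'
def tri(obs):
    A=np.zeros((3,3));b=np.zeros(3)
    for fn,u,v in obs:
        e=np.array(json.load(open('pics/'+fn+'.json'))['eye']);r=ray(fn,u,v,0)-e;r/=np.linalg.norm(r)
        P=np.eye(3)-np.outer(r,r);A+=P;b+=P@e
    return np.linalg.solve(A,b)
E
python3 -c "
from h import *
c=np.array([ray('top1',*p,16) for p in [(147,105),(265,111),(252,272),(131,266)]]);print(c.round(),c.mean(0))
print([np.linalg.norm(c[i]-c[i-1]).round() for i in range(4)])
x=(c[0]+c[1]-c[2]-c[3])/2;a=np.arctan2(x[1],x[0]);print('yaw',a)
y=(c[0]+c[3]-c[1]-c[2])/2;print('yaw by y',np.arctan2(-y[0],y[1]))
L=tri([('top1',153,186),('side1',193,266)]);Rr=tri([('top1',238,189),('side1',95,331)])
L2=tri([('top1',153,186),('side1',95,331)]);R2=tri([('top1',238,189),('side1',193,266)])
print(L,Rr,'|',L2,R2)
ex=np.array([np.cos(a),np.sin(a)]);print('hinge',c.mean(0)[:2]-125*ex,'side corners',[ray('side1',*p,16).round() for p in [(300,322),(158,460)]])
"
```

```text
[[796. 297.  16.]
 [788.  80.  16.]
 [490.  98.  16.]
 [499. 311.  16.]] [643.38885132 196.41570027  16.        ]
[np.float64(298.0), np.float64(217.0), np.float64(299.0), np.float64(214.0)]
yaw -0.05396066222469654
yaw by y -0.040293278596331895
[576.87083703 216.1894603  160.36527356] [691.25711268 182.46541428 -46.90609601] | [633.31770735 266.6763056   64.49591877] [634.92648563 123.72772705  46.08456096]
hinge [518.57079174 203.15751019] side corners [array([488., 103.,  16.]), array([501., 314.,  16.])]
```

Call:
play_rows([
  [18, 35, 0, 0, 0, 0.545],
  [18, 35, 0, 0, 0, 0.545],
  [18, 35, 0, 0, 0, 0.545],
  [18, 35, 0, 0, 0, 0.545],
  [18, 35, 0, 0, 0, 0.545],
  [18, 35, 0, 0, 0, 0.545],
  [18, 35, 0, 0, 0, 0.545],
  [18, 35, 0, 0, 0, 0.545],
  [18, 35, 0, 0, 0, 0.545],
  [18, 35, 0, 0, 0, 0.545],
  [18, 35, 0, 0, 0, 0.545],
  [18, 35, 0, 0, 0, 0.545],
  [18, 35, 0, 0, 0, 0.545],
  [18, 35, 0, 0, 0, 0.545],
  [18, 35, 0, 0, 0, 0.545],
  [18, 35, 0, 0, 0, 0.545],
  [18, 35, 0, 0, 0, 0.545],
  [18, 35, 0, 0, 0, 0.545],
  [18, 35, 0, 0, 0, 0.545],
  [18, 35, 0, 0, 0, 0.545],
], gripper=0.7)

```text
clock: 1.77
position: [591.4, 121.2, 255.9]
ee_rot: [-0.69, 0.724, 0.0, -0.0]
contact_force: [0.8, -0.6, -0.0]
gripper_width: 60.0
grasp_force: 0.0
```

Call:
play_rows([
  [20, 30, -20, 0, 0, 0],
  [20, 30, -20, 0, 0, 0],
  [3, 16, -20, 0, 0, 0],
  [0, 0, 0, 0, 0, 0],
  [0, 0, 0, 0, 0, 0],
  [0, 0, 0, 0, 0, 0],
])

```text
clock: 2.27
position: [634.2, 194.9, 196.7]
ee_rot: [-0.689, 0.725, -0.0, -0.0]
contact_force: [-0.0, 0.4, 0.4]
gripper_width: 59.7
grasp_force: 0.0
```

```bash
python3 -c "
from h import *
snap('wrist','w1');s=read_state();print(s['clock'],s['position'],s['ee_rot'],s['joints'])"
```

```text
2.3167 [634.39423574 194.63496341 197.57794749] [-6.88834438e-01  7.24918249e-01 -4.23345748e-04  6.85234848e-04] [ 5.41116965e-01  4.90845694e-01  2.72586649e-02  5.91972457e-04
 -1.10568781e+00 -5.92417843e-01]
```

View pics/w1.png

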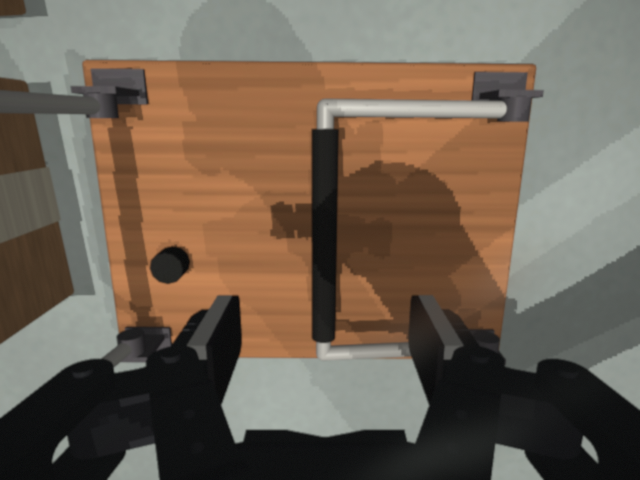

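The sleeve is vertical in the wrist view, from (325,129) to (325,342), nearly parallel to the finger pads, which stand at columns about 240 and 410.

```bash
python3 -c "
from h import *
d=json.load(open('pics/w1.json'));print(d)
for z in (45,55,65,75):
  a=ray('w1',325.5,129,z);b=ray('w1',325,342,z);print(z,a.round(1),b.round(1),((a+b)/2).round(1),np.linalg.norm(a-b).round(1), ray('top1',196,187.5,z).round(1))
# corners
for p in [(84,62),(535,66),(502,360)]: print(ray('w1',*p,16).round(1))
print(tri([('w1',325.5,129),('top1',238.5,189)]), tri([('w1',325,342),('top1',153.5,186)]))
"
```

```text
{'fx': 425.00198427889825, 'fy': 425.00198427889825, 'cx': 324.74375364689166, 'cy': 237.87564457166684, 'eye': [630.292323750396, 125.0931767084528, 314.1936813600882], 'rotation': [0.02515164458798409, 0.9903008234281683, 0.13659167885718698, 0.003793040862774561]}
45 [630.3 131.4  45. ] [638. 277.  45.] [634.2 204.2  45. ] 145.8 [635.6 196.3  45. ]
55 [630.3 131.2  55. ] [637.7 271.4  55. ] [634.  201.3  55. ] 140.4 [633.3 194.4  55. ]
65 [630.3 130.9  65. ] [637.4 265.7  65. ] [633.9 198.3  65. ] 135.0 [631.  192.5  65. ]
75 [630.3 130.7  75. ] [637.2 260.1  75. ] [633.7 195.4  75. ] 129.6 [628.7 190.6  75. ]
[785.7  81.7  16. ]
[491.4  99.1  16. ]
[499.5 316.4  16. ]
[632.23237375 126.72547281  43.29059047] [636.10080117 268.28503354  58.05546257]
```

Call:
play_rows([
  [0, 1, -25, 0, 0, 0],
  [0, 1, -25, 0, 0, 0],
  [0, 1, -25, 0, 0, 0],
  [0, 1, -25, 0, 0, 0],
  [0, 0, -20, 0, 0, 0],
  [0, 0, -17, 0, 0, 0],
  [0, 0, 0, 0, 0, 0],
  [0, 0, 0, 0, 0, 0],
])

```text
clock: 2.98
position: [634.4, 198.5, 60.3]
ee_rot: [-0.689, 0.725, -0.0, 0.0]
contact_force: [0.5, -0.1, 0.8]
gripper_width: 59.5
grasp_force: 0.0
```

Call:
play_rows([
  [0, 0, 0, 0, 0, 0],
  [0, 0, 0, 0, 0, 0],
  [0, 0, 0, 0, 0, 0],
  [0, 0, 0, 0, 0, 0],
  [0, 0, 0, 0, 0, 0],
  [0, 0, 0, 0, 0, 0],
  [0, 0, 0, 0, 0, 0],
  [0, 0, 0, 0, 0, 0],
], gripper=0)

```text
clock: 3.65
position: [635.0, 199.6, 59.9]
ee_rot: [-0.689, 0.725, -0.0, 0.001]
contact_force: [2.6, 0.9, 1.6]
gripper_width: 13.9
grasp_force: 58.4
```

```bash
python3 -c "
from h import *
snap('side','s2')
s=read_state();print(s['clock'],s['position'],s['ee_rot'],s['contact_force'],s['gripper_width'])"
```

```text
3.7 [635.01994216 199.58564666  59.89102269] [-6.89086348e-01  7.24678423e-01 -4.53556659e-04  9.90921649e-04] [ 2.52332768 -0.53516501  2.00980164] 14.115662682427862
```

View pics/s2.png

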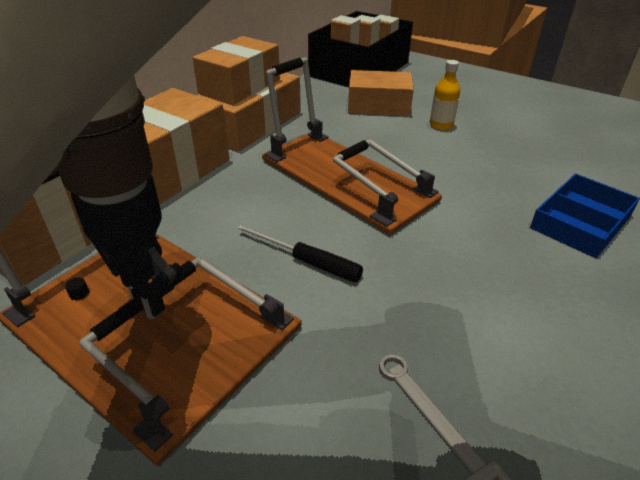

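The pads hold the sleeve at its middle, around pixel (148,300); the 14 mm opening confirms the grip. Now work out the arc.

```bash
cat >> h.py <<'E'
def arc(t0,t1,tilt,n):
    ex=np.array([.9986,-.052,0]);th=np.linspace(t0,t1,n+1);tl=np.radians(tilt)*np.arange(n+1)/n+0
    return th
def rows(t0,t1,a0,a1,n):
    ex=np.array([.9986,-.052,0]);ez=np.array([0,0,1.]);ey=np.array([.052,.9986,0])
    th=np.linspace(t0,t1,n+1)[:,None];al=np.radians(np.linspace(a0,a1,n+1))[:,None]
    p=115*(np.cos(th)*ex+np.sin(th)*ez)-6*(np.sin(al)*ex-np.cos(al)*ez)
    d=np.diff(p.round(0),axis=0) ; t=-ey*np.radians((a1-a0)/n)/np.radians(6)
    return [[*map(int,r),round(t[0],3),round(t[1],3),0] for r in d]
E
sed -i '/^def arc/,/return th$/d' h.py
python3 -c "
from h import *
print(rows(.08,1.3,0,30,20));print(rows(1.3,1.76,30,40,8))"
```

```text
[[0, 0, 7, np.float64(-0.013), np.float64(-0.25), 0], [-2, 0, 7, np.float64(-0.013), np.float64(-0.25), 0], [-2, 0, 7, np.float64(-0.013), np.float64(-0.25), 0], [-2, 0, 7, np.float64(-0.013), np.float64(-0.25), 0], [-2, 0, 6, np.float64(-0.013), np.float64(-0.25), 0], [-3, 1, 7, np.float64(-0.013), np.float64(-0.25), 0], [-4, 0, 6, np.float64(-0.013), np.float64(-0.25), 0], [-3, 0, 6, np.float64(-0.013), np.float64(-0.25), 0], [-5, 0, 5, np.float64(-0.013), np.float64(-0.25), 0], [-4, 0, 6, np.float64(-0.013), np.float64(-0.25), 0], [-5, 1, 5, np.float64(-0.013), np.float64(-0.25), 0], [-5, 0, 5, np.float64(-0.013), np.float64(-0.25), 0], [-5, 0, 5, np.float64(-0.013), np.float64(-0.25), 0], [-6, 1, 4, np.float64(-0.013), np.float64(-0.25), 0], [-6, 0, 4, np.float64(-0.013), np.float64(-0.25), 0], [-6, 0, 4, np.float64(-0.013), np.float64(-0.25), 0], [-6, 1, 3, np.float64(-0.013), np.float64(-0.25), 0], [-7, 0, 3, np.float64(-0.013), np.float64(-0.25), 0], [-6, 0, 2, np.float64(-0.013), np.float64(-0.25), 0], [-7, 1, 2, np.float64(-0.013), np.float64(-0.25), 0]]
[[-7, 0, 2, np.float64(-0.011), np.float64(-0.208), 0], [-6, 0, 1, np.float64(-0.011), np.float64(-0.208), 0], [-7, 1, 0, np.float64(-0.011), np.float64(-0.208), 0], [-7, 0, 1, np.float64(-0.011), np.float64(-0.208), 0], [-6, 0, 0, np.float64(-0.011), np.float64(-0.208), 0], [-7, 1, -1, np.float64(-0.011), np.float64(-0.208), 0], [-7, 0, 0, np.float64(-0.011), np.float64(-0.208), 0], [-6, 0, -1, np.float64(-0.011), np.float64(-0.208), 0]]
```

Call:
play_rows([
  [0, 0, 7, -0.013, -0.25, 0],
  [-2, 0, 7, -0.013, -0.25, 0],
  [-2, 0, 7, -0.013, -0.25, 0],
  [-2, 0, 7, -0.013, -0.25, 0],
  [-2, 0, 6, -0.013, -0.25, 0],
  [-3, 1, 7, -0.013, -0.25, 0],
  [-4, 0, 6, -0.013, -0.25, 0],
  [-3, 0, 6, -0.013, -0.25, 0],
  [-5, 0, 5, -0.013, -0.25, 0],
  [-4, 0, 6, -0.013, -0.25, 0],
])

```text
clock: 4.53
position: [608.3, 201.2, 124.0]
ee_rot: [-0.683, 0.718, -0.095, 0.092]
contact_force: [6.3, -0.8, -2.3]
gripper_width: 13.8
grasp_force: 58.4
```

Small forces, on track. Continue.

Call:
play_rows([
  [-5, 1, 5, -0.013, -0.25, 0],
  [-5, 0, 5, -0.013, -0.25, 0],
  [-5, 0, 5, -0.013, -0.25, 0],
  [-6, 1, 4, -0.013, -0.25, 0],
  [-6, 0, 4, -0.013, -0.25, 0],
  [-6, 0, 4, -0.013, -0.25, 0],
  [-6, 1, 3, -0.013, -0.25, 0],
  [-7, 0, 3, -0.013, -0.25, 0],
  [-6, 0, 2, -0.013, -0.25, 0],
  [-7, 1, 2, -0.013, -0.25, 0],
])

```text
clock: 5.37
position: [550.9, 204.5, 162.7]
ee_rot: [-0.665, 0.7, -0.19, 0.179]
contact_force: [7.0, -0.3, 4.7]
gripper_width: 13.8
grasp_force: 58.8
```

Call:
play_rows([
  [-7, 0, 2, -0.011, -0.208, 0],
  [-6, 0, 1, -0.011, -0.208, 0],
  [-7, 1, 0, -0.011, -0.208, 0],
  [-7, 0, 1, -0.011, -0.208, 0],
  [-6, 0, 0, -0.011, -0.208, 0],
  [-7, 1, -1, -0.011, -0.208, 0],
  [-7, 0, 0, -0.011, -0.208, 0],
  [-6, 0, -1, -0.011, -0.208, 0],
  [0, 0, 0, 0, 0, 0],
  [0, 0, 0, 0, 0, 0],
])

```text
clock: 6.2
position: [490.1, 209.8, 170.2]
ee_rot: [-0.647, 0.691, -0.246, 0.207]
contact_force: [14.6, -15.5, -31.0]
gripper_width: 13.2
grasp_force: 62.2
```

```bash
python3 -c "
from h import *
snap('side','s3')
s=read_state();print(s['clock'],s['position'],s['contact_force'],s['wrist_torque'],s['gripper_width'],s['joints'])"
```

```text
6.25 [490.15047561 209.7914648  170.22889368] [ 13.84850695 -15.53139288 -30.09535056] [-2.79483006  3.66181185 -2.05884185] 13.367367382398943 [ 0.43020087  0.16688593 -0.99696441  2.04441165 -0.36501628 -2.47213093]
```

View pics/s3.png

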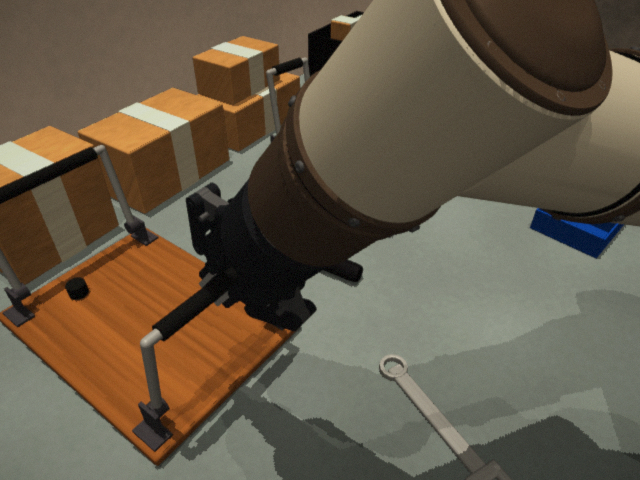

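The leg in the side view is up, with its left rod from (152,410) to (148,340), and the gripper still on it. The wrist is near joint limits, so I release here and retreat upward while untilting.

Call:
play_rows([
  [0, 0, 0, 0, 0, 0],
  [0, 0, 0, 0, 0, 0],
  [0, 0, 0, 0, 0, 0],
  [0, 0, 0, 0, 0, 0],
  [0, 0, 0, 0, 0, 0],
  [0, 0, 0, 0, 0, 0],
], gripper=0.8)

```text
clock: 6.75
position: [495.9, 217.5, 182.3]
ee_rot: [-0.647, 0.687, -0.248, 0.22]
contact_force: [-0.3, 0.3, -0.1]
gripper_width: 68.4
grasp_force: 0.0
```

```bash
python3 -c "
from h import *
s=read_state();print(s['clock'],s['position'],s['ee_rot'],s['contact_force'],s['gripper_width'],s['joints'])
print(Rotation.from_quat(s['ee_rot']).as_matrix().round(2))"
```

```text
6.75 [495.93192561 217.48177152 182.28069386] [-0.64712665  0.68652817 -0.24836641  0.21959121] [-0.30961677  0.25660315 -0.06979501] 68.44528904191976 [ 0.43468167  0.15706496 -0.98094201  2.0522786  -0.36198867 -2.47339777]
[[-0.07 -0.78  0.62]
 [-1.    0.04 -0.06]
 [ 0.02 -0.63 -0.78]]
```

Call:
play_rows([
  [-1, 0, 8, 0.02, 0.4, 0],
  [-1, 0, 8, 0.02, 0.4, 0],
  [0, 0, 8, 0.02, 0.4, 0],
  [0, 0, 8, 0.02, 0.4, 0],
])

```text
clock: 7.08
position: [498.6, 216.3, 206.6]
ee_rot: [-0.658, 0.699, -0.214, 0.182]
contact_force: [0.8, -0.6, 1.9]
gripper_width: 68.6
grasp_force: 0.0
```

```bash
python3 -c "
from h import *
s=read_state();print(s['clock'],s['position'],s['contact_force'],s['joints'])
print(Rotation.from_quat(s['ee_rot']).as_matrix().round(2))"
```

```text
7.0833 [498.58553331 216.33243176 206.64093032] [ 0.82115151 -0.55919362  1.8935137 ] [ 0.68063069  0.12881795 -0.9079218   1.30985347 -0.40741566 -1.94419897]
[[-0.07 -0.84  0.54]
 [-1.    0.04 -0.06]
 [ 0.03 -0.54 -0.84]]
```

j4 is well away from its limit now. Rise on and look.

Call:
play_rows([
  [0, 0, 10, 0.02, 0.4, 0],
  [0, 0, 10, 0.02, 0.4, 0],
  [0, 0, 10, 0.02, 0.4, 0],
  [0, 0, 10, 0.02, 0.4, 0],
  [0, 0, 10, 0.02, 0.4, 0],
  [0, 0, 10, 0.02, 0.4, 0],
  [0, 0, 10, 0.02, 0.4, 0],
  [0, 0, 10, 0.02, 0.4, 0],
  [0, -10, 10, 0.02, 0.4, 0],
  [0, -20, 10, 0, 0, 0],
  [0, -25, 5, 0, 0, 0],
  [0, -30, 0, 0, 0, 0],
  [0, -30, 0, 0, 0, 0],
  [0, -30, 0, 0, 0, 0],
  [0, -30, 0, 0, 0, 0],
  [0, -30, 0, 0, 0, 0],
  [0, -30, 0, 0, 0, 0],
  [0, 0, 0, 0, 0, 0],
])

```text
clock: 8.58
position: [500.9, -22.8, 308.2]
ee_rot: [-0.681, 0.724, -0.092, 0.063]
contact_force: [0.2, 0.1, -0.1]
gripper_width: 68.3
grasp_force: 0.0
```

```bash
python3 -c "
from h import *
snap('side','s4');snap('top','t4')
s=read_state();print(s['clock'],s['position'],s['contact_force'],s['joints'])"
```

```text
8.6833 [501.55876402 -20.33398199 308.2090492 ] [-0.17224281  0.08752003 -0.14906102] [ 0.34821937  0.03316575 -0.38679302  0.14370083 -0.96508059 -0.47835024]
```

View pics/s4.png

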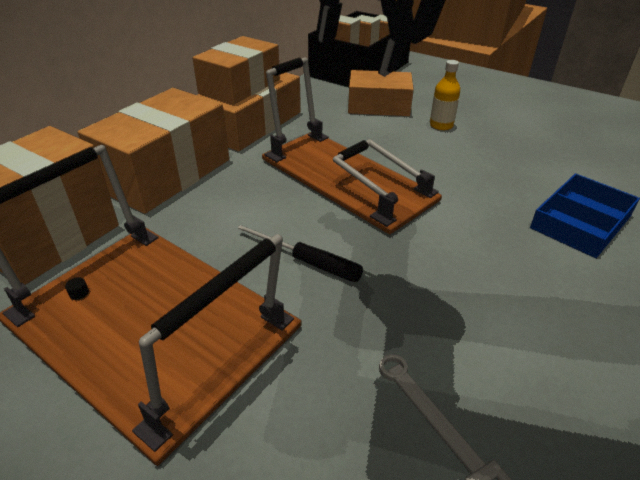

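View pics/t4.png

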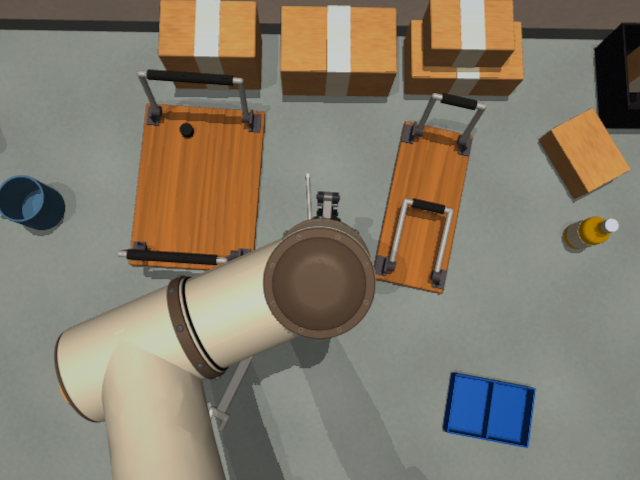

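Side view: sleeve from (160,330) to (275,247). Top view: sleeve from (130,255) to (223,261). Check the angle.

```bash
python3 -c "
from h import *
m0=tri([('t4',131,255.5),('s4',160,328)]);m1=tri([('t4',223,261),('s4',275,248)]);print(m0,m1)
m=(m0+m1)/2; print('angle tri',np.arctan2(m[2]-45,(m[:2]-[518.5,202.5])@[.9986,-.052]))
for th in (1.2,1.3,1.4,1.5,1.6,1.745):
  w=np.array([518.5,202.5,45])+115*np.array([np.cos(th)*.9986,-np.cos(th)*.052,np.sin(th)])
  for fn in('t4','s4'):
    d=json.load(open('pics/'+fn+'.json'));R=Rotation.from_quat(d['rotation']).as_matrix()
    o=[]
    for k in (68,-68):
      c=R.T@(w+k*np.array([.052,.9986,0])-d['eye']);o+=[(d['cx']+d['fx']*c[0]/c[2]).round(1),(d['cy']+d['fy']*c[1]/c[2]).round(1)]
    print(th,fn,o)
"
```

```text
[503.0974739  270.73526991 159.95727264] [495.92367351 131.06189354 148.98120605]
angle tri 1.7415808671254236
1.2 t4 [np.float64(135.3), np.float64(216.6), np.float64(222.8), np.float64(221.9)]
1.2 s4 [np.float64(117.4), np.float64(301.9), np.float64(227.8), np.float64(224.9)]
1.3 t4 [np.float64(133.9), np.float64(223.1), np.float64(222.0), np.float64(228.5)]
1.3 s4 [np.float64(124.2), np.float64(304.6), np.float64(235.1), np.float64(226.1)]
1.4 t4 [np.float64(132.7), np.float64(230.0), np.float64(221.1), np.float64(235.4)]
1.4 s4 [np.float64(131.8), np.float64(308.5), np.float64(242.9), np.float64(228.3)]
1.5 t4 [np.float64(131.7), np.float64(237.2), np.float64(220.4), np.float64(242.6)]
1.5 s4 [np.float64(140.0), np.float64(313.6), np.float64(251.2), np.float64(231.6)]
1.6 t4 [np.float64(130.9), np.float64(244.6), np.float64(219.8), np.float64(249.9)]
1.6 s4 [np.float64(148.9), np.float64(319.8), np.float64(259.8), np.float64(235.8)]
1.745 t4 [np.float64(130.1), np.float64(255.5), np.float64(219.1), np.float64(260.8)]
1.745 s4 [np.float64(162.6), np.float64(330.6), np.float64(272.6), np.float64(243.7)]
```

The bar matches the 1.745 stop in both views (triangulated angle 1.742), and the narrow riser is unchanged.

```bash
python3 -c "
from h import *
print(job_done())"
```

```text
the job is handed in; nothing more can be done
None
```

The wider riser's folded leg is out and seated at its stop (measured 1.742 rad against 1.745) and let go, the narrower riser's leg is untouched, and the job was handed in at about 8.7 s; one wrist joint (joint 4) read 2.052 rad against its listed 2.05 limit at release, which could count as passing its range.

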